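# Load a reagent bottle into the changer and index it to the reader

### The arm

A 6-joint arm with a two-finger parallel gripper is mounted at the origin on a cart in front of the work surface, level with it; the furniture and walls round the work are solid. World frame = base frame: x ahead of the robot, y to its left, z up, the work surface at z = 0. Lengths are in mm, angles in rad, forces in N, time in s.
With the tool pointing down it reaches from about 325 to 875 mm from the base axis. Payload 4.4 kg.
Tool frame: the origin (TCP) lies on the centre line of the jaws, within the pads' length; the fingertips stand ahead of it and the grasp point (between the pads) lies 6 mm ahead of it (ctrl.tcp_to_tips is the z of the fingertips in the tool frame, in mm); z points along the fingers, y is the direction in which the jaws open and shut (so a half turn about z gives the same grasp; the last joint's range is limited). The gripper opens to 85 mm and grips with 20 to 120 N. Pads are 22 mm wide; open, the fingers measure 114 mm over their backs; the gripper's body (76 mm by 85 mm) begins 54 mm behind the grasp point. The pads swing forward as they close: fully open they stand 13 mm farther back than shut.
Start: joints at [1.065, 0.207, 1.542, -0, 1.393, -0.15], TCP at [200.305, 538.985, 256.282] pointing down, gripper open.
Joint ranges: [-2.73, 2.73], [-0.86, 2.22], [0.23, 2.46], [-1.11, 4.25], [0.08, 2.63], [-2.82, 2.82]. Speed limits (rad/s): [2.79, 2.79, 3.14, 3.14, 3.14, 3.14].

### API

Orientations are given as a 3x3 rotation matrix whose columns are the frame's x, y, z axes.
In Python, from plant import ctrl, sensors, optics gives the robot as it stands. Calls block until the motion is done:
- ctrl.move_ptp(position, orientation): joint-space move of the TCP to a pose.
- ctrl.move_l(position, rot=None, vel=150, threshold=None): straight line of the TCP; rot=None keeps the orientation; vel is the mean speed in mm/s. With threshold (N) it stops when the force on the tool has changed by that much, and returns True; else False.
- ctrl.set_joints(angles): joint-space move.
- ctrl.gripper_to(opening, force=None): finger opening in mm; force is the grip in N (None keeps the last); returns when the fingers have stopped.
- ctrl.hold(seconds).
- ctrl.solve_ik(position, orientation): joint angles nearest the present ones, or None.
- sensors.read_state(): the state.
- optics.grab_frame(name): name is "side" or "top"; returns (picture, depth): 420x560x3 uint8, red, green, blue; 420x560 float32, mm along the optical axis (not along the pixel's ray), 0 where there is no reading.
- optics.camera_params(name): a dict with "mtx" (3x3 intrinsics, pixels), "R" (3x3) and "t" (3): a world point X has camera coordinates R X + t. Camera axes: x right, y down, z forward; pixel columns grow to the right and rows downward; lengths in mm; the calibration is good to about 2 mm. A picture is of the moment at which its call begins. camera_params takes no time and is no camera call.
A pose or a line that the arm cannot do raises ctrl.MotionError and nothing moves.
- ctrl.finish_job(): hands the job in, once; it reports no verdict.
The state is a dict: "t": time; "q": joint angles; "qvel": joint speeds; "tau": joint torques, N m; "eef_pos": TCP position; "eef_rot": TCP orientation; "force": force on the tool from outside, world axes, zero at the start; "wrist_torque": the same for the moment, N m; "grip_width": finger opening in mm.
Only numpy, scipy, OpenCV 4.12 (cv2) and the standard library are available. Lean on these libraries where they do the work, as an engineer would, in place of code of your own. Each camera call takes 0.05 s, during which the arm holds its last target.

### The job

Put the small amber bottle from the worktop upright into the empty changer cup at the blue arrow (the cup with the blue collar) and press it down past the sprung ball in its side until it stands firmly on the cup's floor (a push of about 15 N, without forcing it). Then turn the carousel (it has a centre knob) one click clockwise, seen from above, so that this bottle faces the sensor post, and let go. Turn it no further than that click, do not tip the bottle, and leave the white bottle and the other things alone.

Things in the scene. Friction and masses are not known exactly. Their poses are not given: they have to be found in the camera images.
- amber_centre (a point): centre (half-way up, 39 mm above its foot) of the loose amber bottle to be loaded: upright round bottle, body 30 mm in diameter up to about 62 mm, then narrowing to a white fixed cap 22 mm in diameter; 78 mm tall in all, about 80 g. z axis is the bottle's axis.
- white_bottle: bystander: white round bottle with white cap, 52 mm in diameter, 112 mm tall, loose; origin at the centre of its underside. It and the amber bottle may stand in each other's place.
- changer: fixed bench bottle changer: white round housing, 228 mm wide, 28 mm high; origin under its centre. Its -x points to the loading station (apron with blue arrow, 136 mm out). The black sensor post (94 mm high, 128 mm out) is 60 degrees clockwise of it from above. On it turns a grey disc (radius 88 mm, top at 36 mm) with six white cups; two far cups hold fixed amber bottles, 126 mm high.
- pocket (a point): centre of the mouth of the loading cup (white, 46 mm high), 82 mm above the worktop; turns with the carousel, x axis to its axis 60 mm away, z up. Bore 31.6 mm, flared to 36 mm over the top 4 mm. A sprung ball on the axis side, middle 18 mm below the mouth, stands 3 mm into the bore: passing it takes 8 to 16 N, then it drags 1 to 8 N and holds the bottle; its weight alone does not seat it.
- seat: blue collar round the foot of the loading cup, fixed to the carousel; origin on the cup's axis 46 mm below its mouth, z up. It carries the cup's rubber-padded floor, which is height-adjustable and not measured: 26 to 34 mm below the mouth; it gives 1 mm for 5 N up to 2.4 mm, then is hard: felt as a steep rise of force. At least 6 N must reach the floor for a moment; more than 25 N on it is forcing.
- knob_grip (a point): grip point of the carousel's centre knob, on the axis, 110 mm above the worktop: black bar 46 mm long (along this point's x axis), 14 mm thick (y), from 88 to 126 mm above the worktop.
- carousel (a joint): angle of the carousel in rad, growing clockwise seen from above; 0 at the start with the loading cup at the arrow. A click index holds it at every 60 degrees (1.047 rad, where the loading cup faces the sensor post) and takes about 0.2 N m to leave; past half-way it pulls on to the next click by itself when let go.
- cup_red: bystander: sample cup with red lid, 43 mm wide, 24 mm high, loose
- cup_blue: bystander: sample cup with blue lid, 43 mm wide, 24 mm high, loose
- beaker: bystander: clear beaker, 59 mm in diameter, 82 mm tall, loose, behind the changer
There are look-alikes about, which are no part of the job. Of the things that look like the part that bears amber_centre, the larger one is meant.

How it is judged (in metres and radians):
On the way, in this order (a step that is already met when the one before it is completed fails the run):
1. the amber bottle is pressed down onto the floor of the loading cup with at least 6 N, while the carousel is at the loading click (horizontal distance between amber_centre and pocket below 0.005 m and angle between the z axis of amber_centre and the z axis of seat, either way round below 0.1 rad and z of amber_centre in the frame of seat below 0.063 m and contact force between amber_bottle and seat above 6 N and value of joint carousel between -0.2 and 0.2 rad), for 0.1 s.
2. the carousel stands at the next click with the bottle still in its cup (horizontal distance between amber_centre and pocket below 0.005 m and angle between the z axis of amber_centre and the z axis of seat, either way round below 0.1 rad and z of amber_centre in the frame of seat below 0.063 m and value of joint carousel between 0.95 and 1.15 rad), for 0.2 s.
At the end, for the whole second after the job is handed in: The amber bottle stands on the floor of the loading cup (touching it, within 5 mm of the cup's axis, its foot at least 22 mm below the mouth, 0.1 rad of upright in it), the carousel rests one click clockwise of its start (1.047 within 0.1 rad) (all of step 2 and contact force between amber_bottle and seat above 0.05 N and velocity of joint carousel between -0.05 and 0.05 rad/s).
It fails at once if the bottle is forced onto the cup's floor with more than 25 N (contact force between amber_bottle and seat above 25 N).
It fails at once if the carousel is turned past the one click (beyond 1.45 rad) or back (beyond -0.4 rad) (value of joint carousel above 1.45 rad or value of joint carousel below -0.4 rad).
It fails at once if the amber bottle is tipped by more than 0.6 rad (angle between amber_centre's own z axis and vertical above 0.6 rad).
It fails at once if a bystander is moved by more than 20 mm (distance of any of white_bottle, cup_red, cup_blue, beaker from where it was at the start of the episode above 0.02 m).
It also fails if it takes over 69 s, if anything falls off the work surface, if the arm or the gripper's body presses on something with over 40 N, if the wrist force passes 120 N, or if a joint passes its speed limit or range.

## Working session

There is one attempt and no reset: what is moved stays moved. The work goes in short steps, each a Python script; the robot and the scene stay as the last script left them, time stands still between calls to the robot, and variables do not carry over. Pictures are saved under pics/ and viewed, and the job is handed in when it is done.

```bash
ls; mkdir -p pics
python3 - <<'E'
from plant import ctrl, sensors, optics
import cv2, numpy as np
for n in ("side","top"):
    p,d=optics.grab_frame(n)
    cv2.imwrite(f"pics/{n}0.png",p[...,::-1]); np.save(f"pics/{n}0.npy",d); np.save(f"pics/{n}0p.npy",p)
    c=optics.camera_params(n); print(n,c["mtx"].round(1).tolist(),c["R"].round(3).tolist(),c["t"], (-c["R"].T@c["t"]).round())
s=sensors.read_state(); print(s, ctrl.tcp_to_tips)
E
```

```text
pics
side [[460.0, 0.0, 281.4], [0.0, 460.0, 210.1], [0.0, 0.0, 1.0]] [[0.865, -0.502, -0.014], [-0.188, -0.297, -0.936], [0.466, 0.812, -0.351]] [-645.1617118   128.51297736  825.3534757 ] [ 198. -956.  401.]
top [[522.7, 0.0, 282.9], [0.0, 522.7, 214.3], [0.0, 0.0, 1.0]] [[0.006, -1.0, -0.002], [-0.997, -0.006, -0.078], [0.078, 0.003, -0.997]] [-250.02170772  612.0876924  1072.49889219] [ 528. -249. 1116.]
{'t': 0.1, 'q': array([ 1.06450381e+00,  2.07376144e-01,  1.54283000e+00, -2.40597432e-05,
        1.39348628e+00, -1.50520663e-01]), 'qvel': array([ 1.73895721e-03,  4.41017826e-04, -4.07920414e-03, -2.04436438e-03,
       -9.91528336e-05, -8.44043470e-04]), 'tau': array([ 8.20558853e-04, -3.84094906e+01, -2.92549413e+01, -1.74928355e-04,
        4.86068180e-03, -7.58235075e-06]), 'eef_pos': array([199.99659631, 538.4187298 , 255.20936066]), 'eef_rot': array([[-9.37379263e-01,  3.48308945e-01, -9.97548246e-04],
       [ 3.48310252e-01,  9.37377487e-01, -1.84783700e-03],
       [ 2.91461112e-04, -2.07958037e-03, -9.99997795e-01]]), 'force': array([-0.74742251, -0.53132255,  0.33153121]), 'wrist_torque': array([-0.01340699,  0.00894566,  0.02838872]), 'grip_width': 85.48916762551504} 25.0
```

View pics/side0.png

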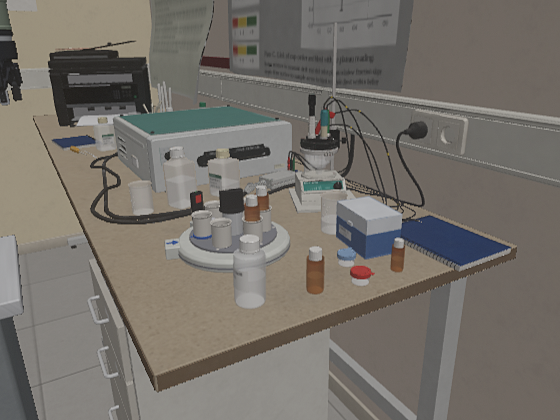

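View pics/top0.png

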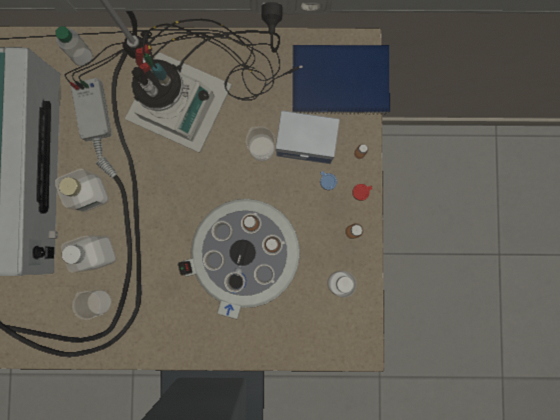

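```bash
cat > h.py <<'E'
import numpy as np, cv2
from plant import ctrl, sensors, optics
def cloud(n,d):
    c=optics.camera_params(n);K=c["mtx"]
    v,u=np.mgrid[0:420,0:560]
    X=np.stack([(u-K[0,2])/K[0,0]*d,(v-K[1,2])/K[1,1]*d,d],-1)
    return (X-c["t"])@c["R"]
def proj(n,P):
    c=optics.camera_params(n);K=c["mtx"];x=np.asarray(P)@c["R"].T+c["t"];x=x@K.T
    return x[...,:2]/x[...,2:]
def near(n,d,p,h):
    """pixel -> world at plane z=h"""
    c=optics.camera_params(n);K=c["mtx"]
    r=c["R"].T@np.linalg.solve(K,[p[0],p[1],1]);o=-c["R"].T@c["t"]
    return o+r*(h-o[2])/r[2]
E
python3 - <<'E'
from h import *
p=np.load("pics/top0p.npy");s=np.load("pics/side0p.npy")
a=cv2.resize(p[195:325,175:385][...,::-1],None,fx=3.8,fy=3.8,interpolation=cv2.INTER_CUBIC)
b=cv2.resize(s[170:315,150:420][...,::-1],None,fx=2.9,fy=2.9,interpolation=cv2.INTER_CUBIC)
cv2.imwrite("pics/cropt.png",a);cv2.imwrite("pics/crops.png",b)
dt=np.load("pics/top0.npy");ds=np.load("pics/side0.npy")
W=cloud("top",dt)
for q in [(355,231),(357,230),(361,151),(341,284),(235,282),(243,252),(242,252),(250,222),(273,244),(200,200),(185,268)]:
    print(q,dt[q[1],q[0]],W[q[1],q[0]].round(0))
W2=cloud("side",ds)
for q in [(315,270),(398,255),(315,252),(250,275),(231,200)]:print(q,W2[q[1],q[0]].round(0))
E
```

```text
(355, 231) 1036.1825 [ 577. -390.   80.]
(357, 230) 1037.246 [ 579. -394.   79.]
(361, 151) 1069.7223 [ 742. -406.   60.]
(341, 284) 997.1995 [ 474. -358.  112.]
(235, 282) 1056.1715 [ 473. -151.   53.]
(243, 252) 986.1036 [ 534. -172.  128.]
(242, 252) 988.0019 [ 534. -170.  126.]
(250, 222) 992.77527 [ 590. -184.  126.]
(273, 244) 991.1968 [ 549. -228.  124.]
(200, 200) 1122.0302 [645. -68.   1.]
(185, 268) 1016.6595 [502. -57.  95.]
(315, 270) [ 575. -405.   47.]
(398, 255) [ 743. -419.   36.]
(315, 252) [ 577. -402.   77.]
(250, 275) [ 465. -391.   62.]
(231, 200) [ 533. -175.  107.]
```

View pics/cropt.png

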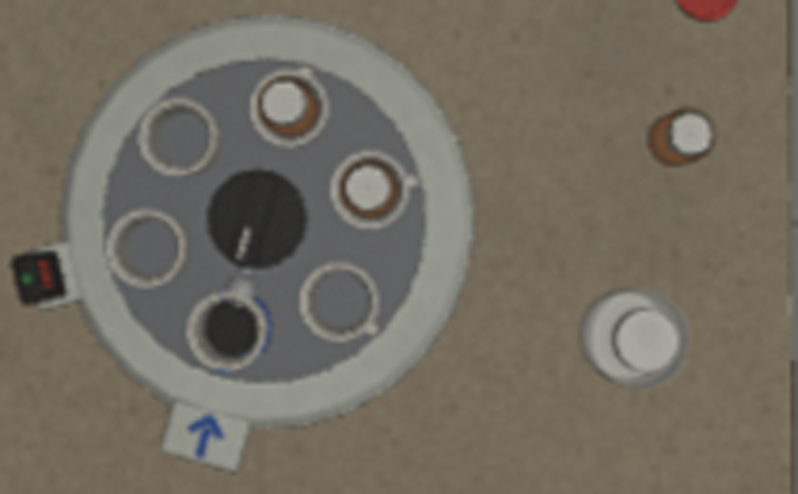

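View pics/crops.png

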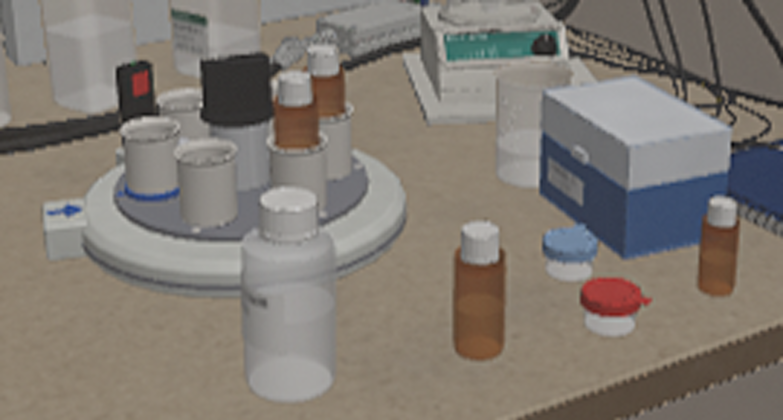

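```bash
cat > fit.py <<'E'
from h import *
from scipy.optimize import least_squares
def circ(P):
    A=np.c_[2*P,np.ones(len(P))];x=np.linalg.lstsq(A,(P**2).sum(1),rcond=None)[0]
    f=lambda q:np.hypot(*(P-q[:2]).T)-q[2]
    r=least_squares(f,[x[0],x[1],np.sqrt(x[2]+x[0]**2+x[1]**2)],loss='soft_l1')
    return r.x, np.std(f(r.x)), len(P)
E
python3 - <<'E'
from fit import *
for n in ("top","side"):
    d=np.load(f"pics/{n}0.npy");W=cloud(n,d).reshape(-1,3);ok=d.ravel()>0;W=W[ok]
    def sel(c,r,z0,z1): return W[(np.hypot(W[:,0]-c[0],W[:,1]-c[1])<r)&(W[:,2]>z0)&(W[:,2]<z1)]
    print(n)
    for h in range(0,0): pass
    # table
    t=sel((600,-300),60,-15,15);print("table z",np.median(t[:,2]),t[:,2].std())
    hs=sel((534,-172),118,22,31);rr=np.hypot(*(hs[:,:2]-[534,-172]).T);print("housing n",len(hs),rr.min(),rr.max())
    for nm,c,r,z0,z1 in [("amber cap",(577,-392),25,72,85),("amber body",(577,-392),30,8,58),("small",(742,-406),25,52,70),("cup rim",(475,-153),26,76,87),("knobtop",(534,-172),32,115,135),("white",(472,-362),36,105,118)]:
        P=sel(c,r,z0,z1)
        if len(P)>5: print(nm,circ(P[:,:2]),P.mean(0).round(1),P.min(0).round(1),P.max(0).round(1))
    if n=="top":
        for q in [(475,-153),(600,-170),(560,-228),(490,-205),(590,-184),(530,-115),(585,-130)]:
            P=sel(q,26,76,86);print(q,len(P), circ(P[:,:2]) if len(P)>8 else 0)
E
```

```text
top
table z 0.47860567384625563 2.2020214570886427
housing n 3258 42.55843011343139 117.92433485593652
amber cap (array([ 578.86613646, -391.92314085,    7.65069238]), np.float64(2.5797328852919663), 96) [ 578.9 -392.    78.3] [ 568.8 -402.4   73.2] [ 588.9 -381.9   82.9]
amber body (array([ 578.43687702, -390.85381178,   13.3173192 ]), np.float64(1.4057642719159336), 66) [ 575.7 -383.7   41.9] [ 564.  -399.5    9.1] [ 592.1 -377.2   58. ]
small (array([ 746.92259629, -408.3026385 ,    6.27698042]), np.float64(2.019755925083771), 60) [ 746.6 -408.2   60.4] [ 738.8 -416.    52.1] [ 754.3 -400.1   65.1]
cup rim (array([ 475.48301378, -150.99150014,   17.8872282 ]), np.float64(1.3389733238251462), 130) [ 474.3 -149.5   81.4] [ 455.3 -169.4   76.5] [ 494.6 -131.3   86.5]
knobtop (array([20611.64285141, 71800.73484359, 74716.12466299]), np.float64(4.08680874730147), 181) [ 532.8 -166.8  125.6] [ 510.9 -177.4  115.3] [ 554.5 -154.8  131.5]
white (array([ 473.81262867, -364.68576451,   11.01782376]), np.float64(3.701558943236276), 214) [ 473.8 -364.6  111.9] [ 458.7 -379.5  105.8] [ 489.1 -
[... 1171 characters left out ...]
.9    8.1] [ 595.6 -378.9   57.9]
small (array([ 749.8640753 , -411.05598059,    7.19238581]), np.float64(1.849795502229291), 73) [ 747.8 -413.3   57.8] [ 741.3 -419.7   52. ] [ 760.4 -403.8   62.7]
cup rim (array([ 477.86738496, -153.9194398 ,   17.85068748]), np.float64(1.5532640861352243), 122) [ 478.3 -152.2   79.5] [ 459.  -173.9   76. ] [ 496.8 -132.9   82.4]
knobtop (array([628.26503402, 166.95883425, 353.57632948]), np.float64(3.0322869302340525), 164) [ 533.8 -172.8  121.6] [ 513.6 -182.3  115.2] [ 555.6 -159.8  127. ]
white (array([ 475.89426315, -369.32306529,   12.30563483]), np.float64(3.4393538677696687), 200) [ 474.8 -371.3  110.2] [ 461.5 -383.4  105.2] [ 491.4 -350.5  113. ]
```

Run:
```python
from fit import *
for n,c in (("top",(533.4,-166.6)),("side",(535.5,-169.5))):
    d=np.load(f"pics/{n}0.npy");W=cloud(n,d).reshape(-1,3);W=W[d.ravel()>0]
    P=W[(np.hypot(*(W[:,:2]-c).T)<32)&(W[:,2]>(118 if n=="top" else 95))][:,:2].astype(np.float32)
    r=cv2.minAreaRect(P);print(n,r)
    u,s,v=np.linalg.svd(P-P.mean(0));print(v[0],np.degrees(np.arctan2(v[0,1],v[0,0])),P.mean(0))
print(np.degrees(np.arctan2(15.5,-58)))
# reachability
def R(th): # jaw y axis at angle th in world xy, z down
    y=np.array([np.cos(th),np.sin(th),0]);z=np.array([0,0,-1.]);return np.c_[np.cross(y,z),y,z]
for th in (90,-90,75,-105):
    for p in [(580,-393,60),(476.5,-152.5,110)]:
        print(th,p,ctrl.solve_ik(p,R(np.radians(th))))
for a in range(-180,180,30):
    q=ctrl.solve_ik((534.6,-168,110),R(np.radians(a)));print(a,None if q is None else np.round(q,2))
```

```text
top ((533.3269653320312, -166.6012725830078), (13.796440124511719, 45.2552604675293), 74.6621322631836)
[-0.96309346  0.26916718] 164.38528 [ 532.8174  -166.73863]
side ((535.9033813476562, -170.22894287109375), (16.568519592285156, 46.46411895751953), 74.55404663085938)
[-0.9623727  0.2717328] 164.23259 [ 534.004   -173.69504]
165.03784474567345
90 (580, -393, 60) [-7.18873102e-01  6.59197665e-01  1.33574860e+00 -4.44089210e-16
  1.14664639e+00 -2.28966943e+00]
90 (476.5, -152.5, 110) [-4.82898765e-01  2.26080932e-01  1.85241739e+00 -4.44089210e-16
  1.06309434e+00 -2.05369509e+00]
-90 (580, -393, 60) [-7.18873102e-01  6.59197665e-01  1.33574860e+00 -4.44089210e-16
  1.14664639e+00  8.51923225e-01]
-90 (476.5, -152.5, 110) [-4.82898765e-01  2.26080932e-01  1.85241739e+00 -4.44089210e-16
  1.06309434e+00  1.08789756e+00]
75 (580, -393, 60) [-7.18873102e-01  6.59197665e-01  1.33574860e+00 -4.44089210e-16
  1.14664639e+00 -2.02787004e+00]
75 (476.5, -152.5, 110) [-4.82898765e-01  2.26080932e-01  1.85241739e+00 -4.44089210e-16
  1.06309434e+00 -1.79189570e+00]
-105 (580, -393, 60) [-7.18873102e-01  6.59197665e-01  1.33574860e+00 -4.44089210e-16
  1.14664639e+00  1.11372261e+00]
-105 (476.5, -152.5, 110) [-4.82898765e-01  2.26080932e-01  1.85241739e+00 -4.44089210e-16
  1.06309434e+00  1.34969695e+00]
-180 [-0.46  0.34  1.7  -0.    1.1   2.68]
-150 [-0.46  0.34  1.7  -0.    1.1   2.16]
-120 [-0.46  0.34  1.7  -0.    1.1   1.64]
-90 [-0.46  0.34  1.7  -0.    1.1   1.11]
-60 [-0.46  0.34  1.7  -0.    1.1   0.59]
-30 [-0.46  0.34  1.7  -0.    1.1   0.06]
0 [-0.46  0.34  1.7  -0.    1.1  -0.46]
30 [-0.46  0.34  1.7  -0.    1.1  -0.98]
60 [-0.46  0.34  1.7  -0.    1.1  -1.51]
90 [-0.46  0.34  1.7  -0.    1.1  -2.03]
120 [-0.46  0.34  1.7  -0.    1.1  -2.55]
150 None
```

```bash
cat >> h.py <<'E'
def R(deg):
    th=np.radians(deg);y=np.array([np.cos(th),np.sin(th),0]);z=np.array([0,0,-1.]);return np.c_[np.cross(y,z),y,z]
def snap(tag,names=("top","side"),crop=None):
    for n in names:
        p,d=optics.grab_frame(n);np.save(f"pics/{n}{tag}.npy",d);np.save(f"pics/{n}{tag}p.npy",p);cv2.imwrite(f"pics/{n}{tag}.png",p[...,::-1])
def st():
    s=sensors.read_state();print("t %.2f"%s["t"],"pos",s["eef_pos"].round(2),"F",s["force"].round(2),"T",s["wrist_torque"].round(2),"w %.1f"%s["grip_width"]);return s
E
python3 - <<'E'
from h import *
d=np.load("pics/top0.npy");W=cloud("top",d);
m=(W[...,1]>50)&(W[...,0]<700)&(W[...,0]>200)&(d>0);print(np.percentile(W[m][:,2],[50,95,99,100]))
s=st();p=s["eef_pos"].copy();p[2]=330
ctrl.move_ptp(p,s["eef_rot"]);
ctrl.move_ptp((580,-393.5,250),R(75));ctrl.gripper_to(60,30);st()
ctrl.move_l((580,-393.5,130),vel=150);st()
snap("1")
E
```

```text
[  3.73799538 161.46741798 163.97550753 167.78581383]
t 0.10 pos [200.   538.42 255.21] F [-0.75 -0.53  0.33] T [-0.01  0.01  0.03] w 85.5
t 4.38 pos [ 580.08 -393.37  250.01] F [-0.32 -0.3   0.25] T [-0.01 -0.04 -0.02] w 60.3
t 5.33 pos [ 580.77 -394.18  131.43] F [ 0.63 -0.01  0.53] T [-0.03 -0.   -0.02] w 60.0
```

Run:
```python
from h import *
a=np.load("pics/top1p.npy")[150:330,270:450];b=np.load("pics/side1p.npy")[130:310,220:400]
cv2.imwrite("pics/c1.png",cv2.resize(np.hstack([a,b])[...,::-1],None,fx=2.2,fy=2.2,interpolation=cv2.INTER_CUBIC))
```

```text
(no output)
```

View pics/c1.png

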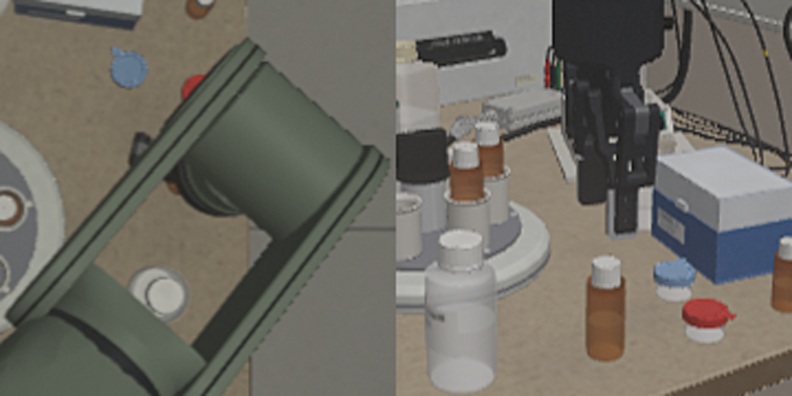

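Run:
```python
from h import *
s=st()
c=s["eef_pos"];y=s["eef_rot"][:,1];x=s["eef_rot"][:,0]
for k in (-44,-30,30,44):
    for w in (-11,11): print(k,w,proj("side",c+y*k+x*w+np.array([0,0,-20])).round(1))
print("bottle foot/top",proj("side",[[580,-393.5,0],[580,-393.5,78]]))
d=np.load("pics/side1.npy");W=cloud("side",d)
m=(np.abs(W[...,0]-580)<60)&(np.abs(W[...,1]+393)<70)&(W[...,2]>90)&(W[...,2]<180)&(d>0)
L=(W[m]-c)@s["eef_rot"]
for zz in range(-40,36,6):
    q=L[(L[:,2]>zz)&(L[:,2]<zz+6)]
    for sgn in (-1,1):
        e=q[q[:,1]*sgn>0]
        if len(e)>3: print(zz,sgn,len(e),"x",np.percentile(e[:,0],[2,50,98]).round(1),"y",np.percentile(e[:,1],[2,50,98]).round(1))
```

```text
t 5.43 pos [ 580.99 -394.36  132.08] F [0.73 0.53 0.64] T [ 0.01 -0.03  0.04] w 59.8
-44 -11 [331.2 239.8]
-44 11 [317.5 241.6]
-30 -11 [328.  236.2]
-30 11 [314.5 238. ]
30 -11 [315.2 222.3]
30 11 [302.6 223.8]
44 -11 [312.5 219.4]
44 11 [300.1 220.8]
bottle foot/top [[313.34742478 290.97692898]
 [313.83515217 249.06202321]]
-40 -1 118 x [-11.5   2.9  12.3] y [-63.7 -57.1 -28.7]
-40 1 24 x [ 5.  11.1 13. ] y [24.1 30.1 60.1]
-34 -1 100 x [-11.8   1.8  12.8] y [-63.1 -60.5 -30.2]
-34 1 48 x [-11.1   9.   13.1] y [25.4 36.2 55.4]
-28 -1 34 x [-7.2 11.  13.1] y [-61.4 -44.1 -34.2]
-28 1 37 x [-0.5  8.7 12.8] y [29.  32.4 54.5]
-22 -1 32 x [-7.7  3.5 11.6] y [-46.7 -43.7 -35.5]
-22 1 35 x [-4.4  3.9 11.3] y [28.7 32.  37.8]
-16 -1 53 x [-10.9   4.1  10.6] y [-45.  -42.2 -33.7]
-16 1 40 x [-7.   2.7 10.6] y [27.3 30.5 37.9]
-10 -1 62 x [-11.5   2.5  10.7] y [-45.3 -41.7 -30.6]
-10 1 45 x [-8.5  2.  10.8] y [27.8 29.9 36. ]
-4 -1 56 x [-10.9   3.5  11.1] y [-45.  -41.8 -31.8]
-4 1 47 x [-8.5  1.7 10.3] y [27.5 30.2 36. ]
2 -1 61 x [-11.6   3.2  10.7] y [-45.1 -41.3 -29.9]
2 1 43 x [-10.4   0.1  10.8] y [28.4 30.1 34.4]
8 -1 44 x [-7.7  5.  10.8] y [-44.1 -41.7 -30.1]
8 1 50 x [-10.5   1.7  10.6] y [27.4 30.  36.5]
14 -1 38 x [-10.    1.6  10.1] y [-39.  -36.5 -32.1]
14 1 39 x [-9.3  0.5 10.4] y [28.  29.8 32.5]
```

Run:
```python
from h import *
for i in range(6): ctrl.hold(0.1);st()
s=sensors.read_state();print(s["q"],ctrl.solve_ik((580,-393.5,130),R(75)))
```

```text
t 5.53 pos [ 580.75 -394.11  131.71] F [-0.17  0.47  0.15] T [-0.05 -0.03  0.01] w 59.7
t 5.63 pos [ 580.41 -393.83  131.09] F [-0.13 -0.28 -0.19] T [-0.02  0.01 -0.03] w 59.9
t 5.73 pos [ 580.16 -393.64  130.52] F [-0.09 -0.38 -0.1 ] T [ 0.   -0.02 -0.03] w 60.1
t 5.83 pos [ 580.03 -393.52  130.19] F [-0.1   0.06  1.  ] T [ 0.04  0.01 -0.04] w 59.9
t 5.93 pos [ 579.97 -393.47  129.99] F [ 0.03 -0.88  0.69] T [-0.03  0.01 -0.  ] w 60.1
t 6.03 pos [ 579.97 -393.45  129.91] F [0.93 0.54 0.17] T [-0.02  0.04 -0.02] w 60.0
[-7.19399328e-01  5.78686457e-01  1.30363883e+00  2.47018024e-05
  1.25944859e+00 -2.02840180e+00] [-7.19414045e-01  5.78605635e-01  1.30356890e+00 -4.44089210e-16
  1.25941812e+00 -2.02841098e+00]
```

```bash
python3 - <<'E'
from h import *
ctrl.move_l((581.2,-394.8,64.5),vel=100,threshold=6);ctrl.hold(0.5);st()
ctrl.gripper_to(20,60);ctrl.hold(0.3);st()
ctrl.move_l((581.2,-394.8,150),vel=80);ctrl.hold(0.6);st();snap("2")
E
python3 - <<'E'
from h import *
b=np.load("pics/side2p.npy")[130:310,220:400]
cv2.imwrite("pics/c2.png",cv2.resize(b[...,::-1],None,fx=3,fy=3,interpolation=cv2.INTER_CUBIC))
E
```

```text
t 7.34 pos [ 581.24 -394.83   64.7 ] F [-0.5  -0.    0.05] T [-0.02 -0.04  0.  ] w 59.9
t 8.03 pos [ 581.38 -394.81   64.72] F [1.42 0.72 0.67] T [ 0.09 -0.06 -0.02] w 27.3
t 9.85 pos [ 581.21 -394.8   150.01] F [-0.4   0.21 -1.07] T [0.01 0.03 0.01] w 27.1
```

View pics/c2.png

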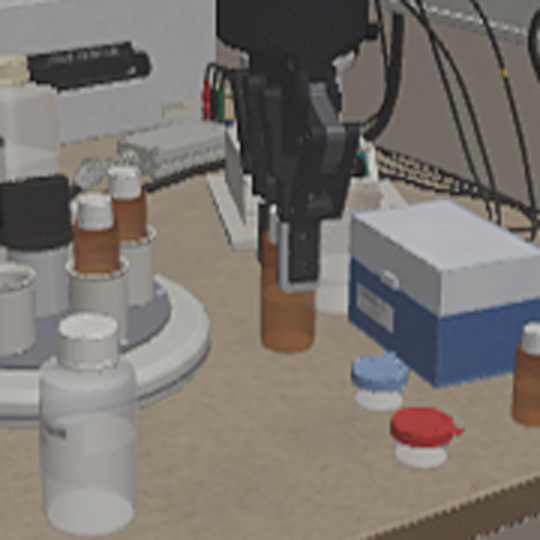

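```bash
cat > inhand.py <<'E'
from fit import *
def inhand(tag,pos,rot=R(75),n="side"):
    d=np.load(f"pics/{n}{tag}.npy");W=cloud(n,d);p=np.load(f"pics/{n}{tag}p.npy").astype(int)
    pos=np.array(pos)
    foot=None
    m=(np.hypot(W[...,0]-pos[0],W[...,1]-pos[1])<30)&(W[...,2]>pos[2]-75)&(W[...,2]<pos[2]-27)&(d>0)
    P=W[m];print(len(P),"zrange",P[:,2].min()-pos[2])
    L=(P-pos)@rot
    for a,b in ((26,42),(42,58),(26,60)):
        Q=L[(L[:,2]>a)&(L[:,2]<b)][:,:2]
        f=lambda q:np.hypot(*(Q-q).T)-15
        r=least_squares(f,[0,0],loss='soft_l1',f_scale=1);print(a,b,len(Q),"tool xy",r.x.round(2),np.std(f(r.x)).round(2), "free",circ(Q)[0].round(2))
E
python3 -c "
from inhand import *
inhand('2',(581.21,-394.8,150))
d=np.load('pics/side0.npy')
inhand('0',(581.2,-394.8,64.5))
"
```

```text
367 zrange -64.33810732163849
26 42 158 tool xy [-0.79  0.24] 0.89 free [-0.72 -0.05 14.76]
42 58 159 tool xy [-0.79  0.75] 0.9 free [-0.75  0.61 14.88]
26 60 341 tool xy [-0.83  0.52] 0.93 free [-0.79  0.35 14.86]
660 zrange -66.26464763894735
26 42 147 tool xy [-0.94  1.  ] 0.89 free [-0.72  0.54 14.58]
42 58 154 tool xy [-0.93  1.14] 0.97 free [-0.93  1.14 15.  ]
26 60 315 tool xy [-0.95  1.07] 0.93 free [-0.84  0.85 14.8 ]
```

```bash
python3 - <<'E'
from h import *
ctrl.move_l((581.2,-394.8,230),vel=150)
ctrl.move_l((477.4,-153.7,230),vel=150)
ctrl.move_l((477.4,-153.7,160),vel=100);ctrl.hold(0.6);st();snap("3",("side",))
E
python3 - <<'E'
from inhand import *
inhand('3',(477.4,-153.7,160))
d=np.load("pics/side3.npy");W=cloud("side",d).reshape(-1,3);W=W[d.ravel()>0]
for r in (22,24,26):
  for z0,z1 in((76,86),(79,84)):
    P=W[(np.hypot(*(W[:,:2]-[478,-154]).T)<r)&(W[:,2]>z0)&(W[:,2]<z1)];print(r,z0,circ(P[:,:2]))
P=W[(np.hypot(*(W[:,:2]-[478,-154]).T)<24)&(W[:,2]>45)&(W[:,2]<74)];print(circ(P[:,:2]))
b=np.load("pics/side3p.npy")[120:270,140:310]
cv2.imwrite("pics/c3.png",cv2.resize(b[...,::-1],None,fx=4,fy=4,interpolation=cv2.INTER_CUBIC))
E
```

```text
t 13.98 pos [ 477.4  -153.69  160.05] F [-0.25 -0.42 -1.6 ] T [ 0.04  0.   -0.03] w 27.3
285 zrange -64.72786230889514
26 42 116 tool xy [-1.07  0.3 ] 1.06 free [-1.   -0.28 14.53]
42 58 129 tool xy [-1.31  0.84] 1.16 free [-1.29  0.49 14.72]
26 60 259 tool xy [-1.19  0.61] 1.16 free [-1.15  0.14 14.62]
22 76 (array([ 478.09305199, -154.23313904,   17.84184183]), np.float64(1.5658836407386378), 120)
22 79 (array([ 478.28390406, -154.46585877,   18.34149135]), np.float64(1.6004178808013227), 73)
24 76 (array([ 478.0754413 , -154.20123862,   17.85880844]), np.float64(1.622336873082162), 121)
24 79 (array([ 478.25651789, -154.41571582,   18.36906711]), np.float64(1.6809853979501717), 74)
26 76 (array([ 478.0754413 , -154.20123862,   17.85880844]), np.float64(1.622336873082162), 121)
26 79 (array([ 478.25651789, -154.41571582,   18.36906711]), np.float64(1.6809853979501717), 74)
(array([ 478.09100422, -153.67256848,   17.4361131 ]), np.float64(1.354362599453458), 278)
```

View pics/c3.png

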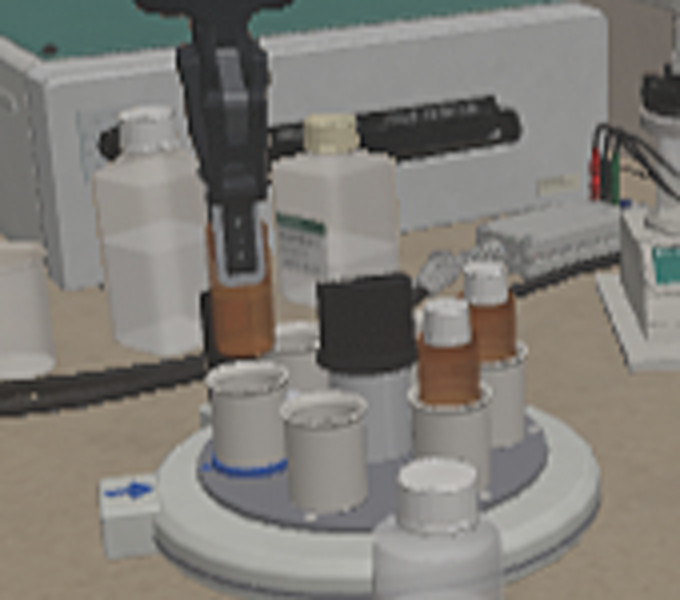

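Run:
```python
from h import *
P=np.array([[478.1,-154,z] for z in (36,60,82,96,120)]);print(proj("side",P), (proj("side",P)-[140,120])*4)
p=np.load("pics/side3p.npy").astype(int)
for v in (196,200,204,215,220,226,230): print(v,[tuple(p[v,u]) for u in range(188,216)] if v in(200,220) else "")
```

```text
[[203.08593226 235.7190253 ]
 [202.17980191 224.49915524]
 [201.3341723  214.02841628]
 [200.7883918  207.27046321]
 [199.83858921 195.50983561]] [[252.34372903 462.87610119]
 [248.71920764 417.99662096]
 [245.33668921 376.11366513]
 [243.15356719 349.08185285]
 [239.35435686 302.03934243]]
196 
200 [(np.int64(167), np.int64(164), np.int64(161)), (np.int64(169), np.int64(165), np.int64(162)), (np.int64(96), np.int64(93), np.int64(91)), (np.int64(39), np.int64(38), np.int64(36)), (np.int64(46), np.int64(45), np.int64(42)), (np.int64(77), np.int64(56), np.int64(47)), (np.int64(99), np.int64(69), np.int64(51)), (np.int64(101), np.int64(71), np.int64(52)), (np.int64(113), np.int64(74), np.int64(53)), (np.int64(116), np.int64(75), np.int64(54)), (np.int64(115), np.int64(76), np.int64(53)), (np.int64(117), np.int64(77), np.int64(54)), (np.int64(118), np.int64(76), np.int64(55)), (np.int64(114), np.int64(77), np.int64(55)), (np.int64(108), np.int64(76), np.int64(55)), (np.int64(117), np.int64(84), np.int64(59)), (np.int64(114), np.int64(81), np.int64(57)), (np.int64(111), np.int64(78), np.i
[... 1112 characters left out ...]
), np.int64(144), np.int64(140)), (np.int64(149), np.int64(146), np.int64(141)), (np.int64(150), np.int64(146), np.int64(141)), (np.int64(150), np.int64(146), np.int64(142)), (np.int64(150), np.int64(146), np.int64(141)), (np.int64(149), np.int64(146), np.int64(141)), (np.int64(147), np.int64(144), np.int64(139)), (np.int64(145), np.int64(140), np.int64(136)), (np.int64(142), np.int64(138), np.int64(133)), (np.int64(143), np.int64(139), np.int64(134)), (np.int64(165), np.int64(162), np.int64(159)), (np.int64(174), np.int64(171), np.int64(167)), (np.int64(181), np.int64(177), np.int64(171)), (np.int64(177), np.int64(173), np.int64(167)), (np.int64(180), np.int64(175), np.int64(170))]
226 
230
```

Run:
```python
from h import *
p=np.load("pics/side3p.npy").astype(float)
def edges(rows,ch,lo,hi,mid):
    for v in rows:
        g=p[v,:,:]@ch; 
        k=np.abs(np.diff(g))
        def sub(a,b):
            i=a+np.argmax(k[a:b]); w=k[i-1:i+2]; return (np.arange(i-1,i+2)@w)/w.sum()+.5
        l,r=sub(lo,mid-5),sub(mid+5,hi);print(v,round(l,2),round(r,2),"c",round((l+r)/2,2))
print("cup");edges(range(217,233,2),np.array([1,1,1])/3,186,216,201)
print("bottle R-B");edges(range(193,207,2),np.array([1,0,-1.]),188,213,200)
P=np.array([[478.1,-154,z] for z in range(30,130,10)]);print(proj("side",P).round(2).tolist())
cv2.imwrite("pics/c3b.png",cv2.resize(p[180:245,180:225][...,::-1].astype(np.uint8),None,fx=9,fy=9,interpolation=cv2.INTER_NEAREST))
```

```text
cup
217 191.93 206.6 c 199.27
219 191.85 211.28 c 201.57
221 192.28 210.37 c 201.32
223 192.57 212.4 c 202.48
225 189.69 210.75 c 200.22
227 192.38 210.51 c 201.44
229 192.26 210.42 c 201.34
231 190.41 210.63 c 200.52
bottle R-B
193 192.34 207.57 c 199.95
195 192.55 207.7 c 200.12
197 192.59 208.15 c 200.37
199 192.84 208.14 c 200.49
201 192.9 208.26 c 200.58
203 193.17 208.22 c 200.69
205 193.48 207.79 c 200.63
[[203.31, 238.49], [202.94, 233.86], [202.56, 229.2], [202.18, 224.5], [201.8, 219.76], [201.41, 214.99], [201.02, 210.18], [200.63, 205.33], [200.24, 200.44], [199.84, 195.51]]
```

View pics/c3b.png

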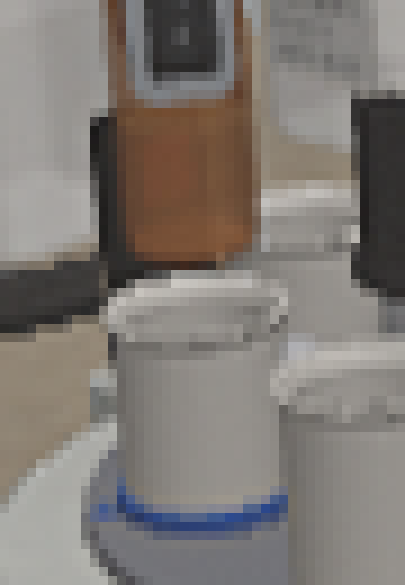

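Run:
```python
from h import *
ctrl.move_l((477.0,-154.1,150),vel=60);ctrl.hold(0.5);st()
r=ctrl.move_l((477.0,-154.1,133),vel=20,threshold=5);print(r);st();ctrl.hold(0.4);st();ctrl.hold(.1);st()
```

```text
t 14.85 pos [ 477.09 -154.11  150.13] F [-0.04  0.85 -1.68] T [-0.04  0.03  0.04] w 27.1
False
t 15.85 pos [ 476.99 -154.07  133.02] F [ 0.41  0.39 -1.21] T [0.08 0.01 0.  ] w 27.2
t 16.25 pos [ 477.03 -154.09  133.07] F [-0.67 -0.32 -0.95] T [ 0.05  0.05 -0.01] w 27.7
t 16.35 pos [ 477.04 -154.12  133.07] F [ 0.1   0.41 -1.27] T [0.08 0.05 0.03] w 27.4
```

```bash
cat > press.py <<'E'
from h import *
def fz(n=4):
    v=[]
    for i in range(n): ctrl.hold(0.02);v.append(sensors.read_state()["force"])
    return np.mean(v,0)
def steps(z0,z1,dz,stop,xy=(477.0,-154.1)):
    z=z0
    while z>z1+1e-6:
        z-=dz;ctrl.move_l((*xy,z),vel=15);f=fz();s=sensors.read_state()
        print(round(z,2),s["eef_pos"].round(2),f.round(1),"t%.1f"%s["t"])
        if stop(f[2]): break
    return z
E
python3 - <<'E'
from press import *
ctrl.gripper_to(20,85);st()
steps(133,122.5,0.75,lambda f:f>21)
E
```

```text
t 16.57 pos [ 477.02 -154.11  133.02] F [ 0.04 -0.23 -0.98] T [ 0.07 -0.03 -0.06] w 27.0
132.25 [ 477.02 -154.14  132.24] [ 0.   0.2 -0.7] t16.9
131.5 [ 476.88 -154.09  131.4 ] [-0.4 -0.5 -1.2] t17.2
130.75 [ 476.78 -154.05  130.6 ] [-0.8  0.3 -0.6] t17.5
130.0 [ 476.68 -154.    129.82] [-1.9  0.4 -0.6] t17.8
129.25 [ 476.65 -153.94  129.04] [-2.5  0.7 -0. ] t18.1
128.5 [ 476.61 -153.92  128.24] [-3.3  0.8 -0.5] t18.5
127.75 [ 476.6  -153.91  127.46] [-4.2  1.  -0.2] t18.8
127.0 [ 476.6  -153.92  126.76] [-5.1  1.   0.1] t19.1
126.25 [ 476.67 -153.96  126.01] [-5.1  1.2  0.5] t19.4
125.5 [ 476.67 -153.94  125.31] [-5.2  1.1  0.6] t19.7
124.75 [ 476.47 -153.8   124.28] [-4.5  1.4 -0.7] t20.1
124.0 [ 476.47 -153.74  123.48] [-5.   1.8 -1.7] t20.4
123.25 [ 476.54 -153.82  122.83] [-5.3  1.  -1.7] t20.7
122.5 [ 476.53 -153.88  122.16] [-5.3  1.4 -1.3] t21.0
```

Run:
```python
from h import *
st();snap("4",("side",))
p=np.load("pics/side4p.npy")
cv2.imwrite("pics/c4.png",cv2.resize(p[150:260,150:270][...,::-1].astype(np.uint8),None,fx=5,fy=5,interpolation=cv2.INTER_CUBIC))
```

```text
t 21.00 pos [ 476.53 -153.88  122.16] F [-5.37  2.22 -0.95] T [ 0.31  1.04 -0.03] w 26.9
```

View pics/c4.png

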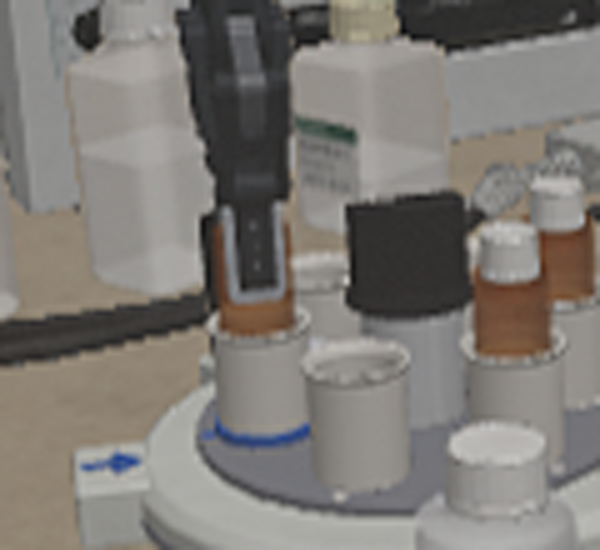

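Run:
```python
from press import *
steps(122.5,111.5,0.75,lambda f:f>6)
```

```text
121.75 [ 476.48 -153.87  121.32] [-5.1  1.5 -1.5] t21.4
121.0 [ 476.45 -153.87  120.55] [-5.1  1.5 -1.3] t21.7
120.25 [ 476.46 -153.87  119.81] [-5.3  1.5 -1.4] t22.0
119.5 [ 476.47 -153.89  119.08] [-5.4  1.8 -1.1] t22.3
118.75 [ 476.44 -153.84  118.31] [-5.2  1.6 -1. ] t22.6
118.0 [ 476.45 -153.86  117.6 ] [-5.4  1.5 -1.2] t22.9
117.25 [ 476.44 -153.85  116.85] [-5.   1.6 -0.7] t23.3
116.5 [ 476.52 -153.87  116.15] [-5.2  1.7 -0.9] t23.6
115.75 [ 476.57 -153.93  115.68] [-5.8  1.6  0.9] t23.9
115.0 [ 476.65 -153.97  115.2 ] [-6.4  2.   2.6] t24.2
114.25 [ 476.73 -154.08  114.87] [-7.5  2.1  4.6] t24.5
113.5 [ 476.77 -154.14  114.42] [-8.   2.5  6.9] t24.9
```

Run:
```python
from press import *
z=steps(113.5,110.5,0.4,lambda f:f>12)
ctrl.hold(0.3);st();st()
snap("5",("side",))
p=np.load("pics/side5p.npy")
cv2.imwrite("pics/c5.png",cv2.resize(p[150:260,150:270][...,::-1].astype(np.uint8),None,fx=5,fy=5,interpolation=cv2.INTER_CUBIC))
```

```text
113.1 [ 476.83 -154.17  114.32] [-8.6  2.5  8. ] t25.2
112.7 [ 476.83 -154.22  114.06] [-8.6  2.9  9.3] t25.5
112.3 [ 476.93 -154.24  113.85] [-9.3  3.1 10.3] t25.8
111.9 [ 476.96 -154.31  113.75] [-9.8  3.  12. ] t26.1
111.5 [ 477.05 -154.38  113.68] [-10.    3.2  14.2] t26.4
t 26.73 pos [ 477.07 -154.36  113.69] F [-10.13   3.64  15.06] T [0.61 2.01 0.  ] w 27.3
t 26.73 pos [ 477.07 -154.36  113.69] F [-10.13   3.64  15.06] T [0.61 2.01 0.  ] w 27.3
```

View pics/c5.png

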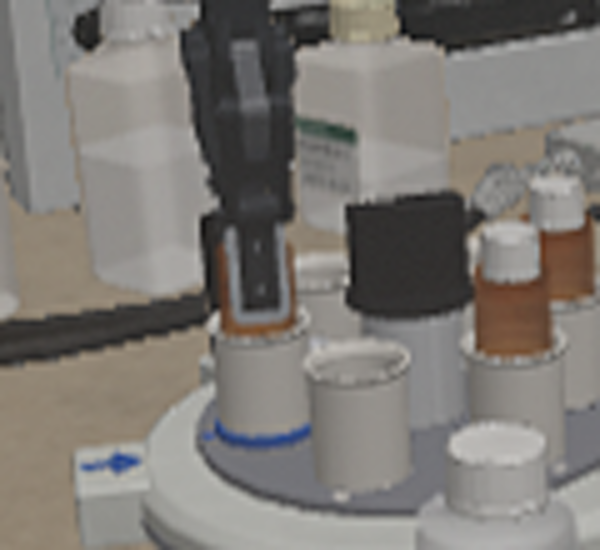

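Run:
```python
from press import *
ctrl.move_l((477.0,-154.1,113),vel=15);print(fz())
ctrl.gripper_to(46);st()
ctrl.move_l((477.0,-154.1,230),vel=150);ctrl.hold(.3);st();snap("6")
W=cloud("side",np.load("pics/side6.npy")).reshape(-1,3)
P=W[np.hypot(*(W[:,:2]-[478,-154]).T)<20];print(np.percentile(P[:,2],[50,90,95,98,99,100]))
p=np.load("pics/side6p.npy")
cv2.imwrite("pics/c6.png",cv2.resize(p[150:260,150:270][...,::-1].astype(np.uint8),None,fx=5,fy=5,interpolation=cv2.INTER_CUBIC))
```

```text
[-9.17094374  3.01155186  8.84747218]
t 27.43 pos [ 478.47 -154.74  113.72] F [-0.14  1.18 -0.57] T [ 0.04 -0.01 -0.02] w 45.8
t 28.66 pos [ 476.61 -153.91  229.16] F [-0.94 -0.4   1.55] T [-0.06  0.01  0.03] w 45.6
[ 81.72660227 124.07699413 128.57951749 311.64625702 320.78669684
 404.31059119]
```

View pics/c6.png

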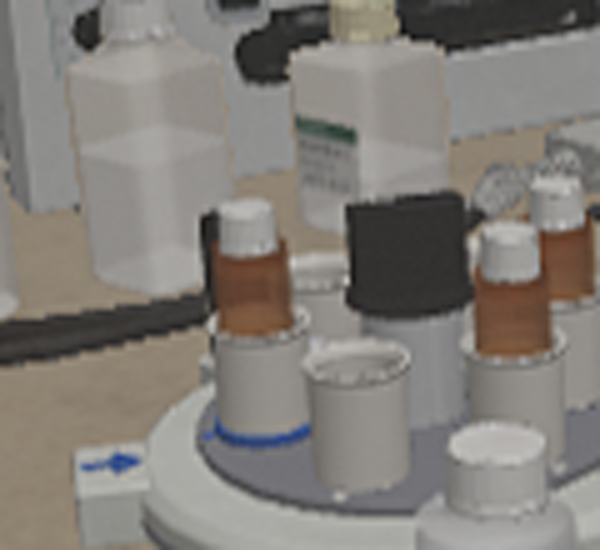

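Run:
```python
from press import *
ctrl.gripper_to(0,30)
ctrl.move_l((478,-154,160),vel=120);print(ctrl.move_l((478,-154,151),vel=15,threshold=3));s=st()
z=s["eef_pos"][2]
steps(z,z-5,0.6,lambda f:f>12,xy=(478,-154))
ctrl.hold(.15);st()
ctrl.move_l((478,-154,230),vel=150);ctrl.gripper_to(40,60);st()
```

```text
True
t 30.48 pos [ 478.32 -154.17  153.53] F [0.2  0.26 3.6 ] T [-0.   -0.04 -0.  ] w -0.3
152.93 [ 478.42 -154.2   153.46] [-0.3  0.   4.7] t30.8
152.33 [ 478.49 -154.28  153.19] [-1.   0.2  6.7] t31.1
151.73 [ 478.58 -154.35  152.88] [-0.9  0.3  7.9] t31.4
151.13 [ 478.65 -154.4   152.41] [-0.8  0.7  8.5] t31.7
150.53 [ 478.73 -154.46  152.16] [-1.8  0.8 10.4] t32.1
149.93 [ 478.96 -154.59  152.11] [-2.4  1.  12.5] t32.4
t 32.52 pos [ 478.96 -154.59  152.11] F [-2.5   0.75 12.49] T [0.17 0.46 0.03] w 0.3
t 33.67 pos [ 477.89 -153.94  229.68] F [ 0.1  -0.51 -0.75] T [-0.03 -0.02  0.02] w 40.0
```

Run:
```python
from press import *
ctrl.gripper_to(34,50)
ctrl.move_l((536,-169.5,230),vel=150)
print(ctrl.move_l((536,-169.5,116.5),vel=100,threshold=8));ctrl.hold(.5);st()
ctrl.gripper_to(8,50);ctrl.hold(.2);s=st()
q=s["q"].copy()
q0=ctrl.solve_ik((536,-169.5,116.5),R(75));print(q.round(3),q0.round(3))
for a in np.arange(1,7)*np.pi/18:
    qq=q0.copy();qq[5]+=a;ctrl.set_joints(qq);print(round(a,3));s=st()
    if abs(s["wrist_torque"][2])>1.5: print("stop");break
ctrl.hold(.4);s=st();print(s["q"][5]-q0[5])
snap("7")
```

```text
False
t 36.24 pos [ 536.   -169.51  116.57] F [0.81 0.06 0.38] T [ 0.03 -0.    0.02] w 34.0
t 36.75 pos [ 536.48 -167.89  116.68] F [1.54 5.4  0.59] T [ 0.64 -0.11  0.  ] w 13.1
[-0.459  0.333  1.694  0.003  1.115 -1.769] [-0.46   0.333  1.695 -0.     1.113 -1.769]
0.175
t 37.04 pos [ 536.43 -168.    116.66] F [1.65 5.62 1.81] T [ 0.62 -0.11  0.18] w 13.2
0.349
t 37.33 pos [ 536.41 -168.1   116.68] F [1.61 6.34 0.98] T [ 0.65 -0.05  0.11] w 13.6
0.524
t 37.62 pos [ 536.29 -168.2   116.65] F [1.76 6.12 2.83] T [ 0.73 -0.04 -0.03] w 13.4
0.698
t 37.92 pos [ 536.2  -168.3   116.66] F [1.84 5.2  2.88] T [ 0.7  -0.07 -0.16] w 13.5
0.873
t 38.21 pos [ 536.11 -168.33  116.65] F [0.91 4.96 2.96] T [ 0.72 -0.05 -0.21] w 13.6
1.047
t 38.50 pos [ 536.01 -168.38  116.67] F [0.05 5.08 2.89] T [ 0.72 -0.02  0.02] w 13.6
t 38.90 pos [ 536.   -168.38  116.66] F [0.01 4.41 3.34] T [ 0.74 -0.02 -0.08] w 13.6
1.0410532807101895
```

View pics/side7.png

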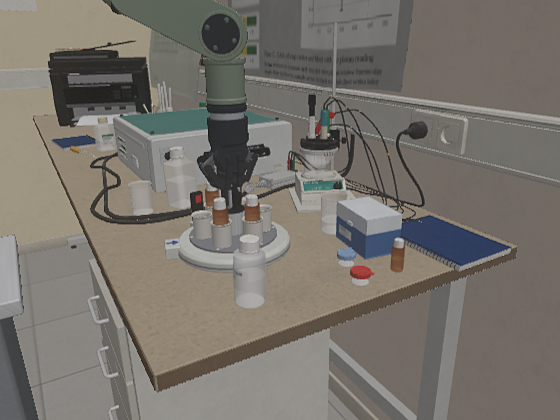

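Torque went through the index's reversal and back to about zero at 60°. I'll let go, retreat, and check the cup angle.

Run:
```python
from fit import *
ctrl.gripper_to(34);ctrl.hold(.2)
s=st();p=s["eef_pos"].copy();p[2]=240
ctrl.move_l(p,vel=120)
ctrl.move_ptp((420,120,330),R(15));ctrl.hold(.3);st();snap("8")
c=np.array([533.4,-166.6])
W=cloud("top",np.load("pics/top8.npy")).reshape(-1,3)
for a in range(165,525,60):
    q=c+60*np.array([np.cos(np.radians(a)),np.sin(np.radians(a))])
    P=W[(np.hypot(*(W[:,:2]-q).T)<26)&(W[:,2]>76)&(W[:,2]<87)]
    T=W[(np.hypot(*(W[:,:2]-q).T)<14)][:,2]
    if len(P)>10:
        r=circ(P[:,:2]);v=r[0][:2]-c;print(a,r[0].round(1),"ang",np.degrees(np.arctan2(v[1],v[0])).round(1),"top z",np.percentile(T,90).round(1))
Ws=cloud("side",np.load("pics/side8.npy")).reshape(-1,3)
P=Ws[(np.hypot(*(Ws[:,:2]-[536,-169.5]).T)<32)&(Ws[:,2]>95)][:,:2].astype(np.float32)
P=W[(np.hypot(*(W[:,:2]-c).T)<32)&(W[:,2]>118)][:,:2].astype(np.float32);print("bar",cv2.minAreaRect(P))
a=cv2.resize(np.load("pics/top8p.npy")[195:325,175:385][...,::-1],None,fx=3,fy=3,interpolation=cv2.INTER_CUBIC)
b=cv2.resize(np.load("pics/side8p.npy")[150:265,140:350][...,::-1],None,fx=3,fy=3,interpolation=cv2.INTER_CUBIC)
cv2.imwrite("pics/c8.png",np.vstack([a,b])[:735])
```

```text
t 39.53 pos [ 536.01 -169.71  116.52] F [-0.38  0.18  0.01] T [ 0.01 -0.01 -0.02] w 33.8
t 42.25 pos [420.3  119.37 329.62] F [-0.28  0.17 -0.19] T [0.08 0.01 0.  ] w 33.7
165 [ 475.2 -151.5   18. ] ang 165.4 top z 39.5
225 [ 490.8 -208.9   18. ] ang -135.2 top z 128.0
285 [ 549.  -224.1   17.9] ang -74.8 top z 128.0
345 [ 590.9 -181.6   17.9] ang -14.6 top z 38.9
405 [ 575.2 -124.    17.8] ang 45.6 top z 38.7
465 [ 517.  -107.5   18.2] ang 105.5 top z 130.6
bar ((533.1475219726562, -166.53021240234375), (13.937161445617676, 45.613250732421875), 15.269621849060059)
```

```bash
python3 -c "
import cv2;a=cv2.imread('pics/c8.png');cv2.imwrite('pics/c8b.png',cv2.resize(a,None,fx=.8,fy=.8))"
```

```text
(no output)
```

View pics/c8b.png

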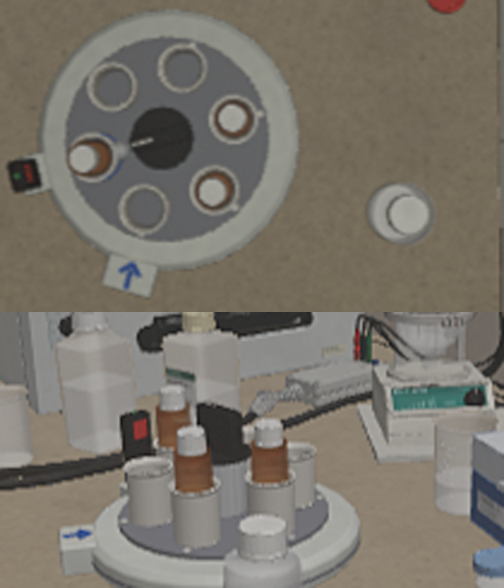

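Run:
```python
from fit import *
for n,cs in (("top",[(517,-107.5),(490.8,-208.9),(549,-224.1)]),("side",[(519.6,-110.5),(493.3,-211.9),(551.5,-227)])):
  for tag in ("8",):
    W=cloud(n,np.load(f"pics/{n}{tag}.npy")).reshape(-1,3)
    for c in cs:
        D=W[np.hypot(*(W[:,:2]-c).T)<22]
        cap=D[(D[:,2]>124)&(D[:,2]<135)];print(n,c,"cap",cap.mean(0).round(1), "bbox mid",((cap.max(0)+cap.min(0))/2).round(1),len(cap), end=" ")
        for z0,z1 in((84,95),(95,106),(114,124)):
            Q=D[(D[:,2]>z0)&(D[:,2]<z1)]
            if len(Q)>15:print(z0,circ(Q[:,:2])[0].round(1),end=" ")
        print()
W=cloud("side",np.load("pics/side6.npy")).reshape(-1,3);D=W[np.hypot(*(W[:,:2]-[478,-154]).T)<22]
for z0,z1 in((84,95),(95,106),(114,126)):print(z0,circ(D[(D[:,2]>z0)&(D[:,2]<z1)][:,:2]))
```

```text
top (517, -107.5) cap [ 516.4 -107.7  129.1] bbox mid [ 516.3 -107.2  129.4] 105 84 [ 517.1 -105.4   17.6] 95 [ 517.2 -107.6   13.9] 114 [ 516.3 -105.7   12.6] 
top (490.8, -208.9) cap [ 491.1 -209.3  126.6] bbox mid [ 490.6 -209.2  127.8] 93 84 [ 490.7 -208.4   18.1] 95 [ 490.5 -209.    12.4] 
top (549, -224.1) cap [ 548.7 -224.4  126.8] bbox mid [ 549.  -224.6  127.5] 86 95 [ 549.  -224.    12.2] 114 [ 550.2 -224.8    8.9] 
side (519.6, -110.5) cap [ 518.3 -112.9  127.5] bbox mid [ 519.  -110.6  126.7] 48 84 [ 519.  -110.1   13.9] 95 [ 519.9 -109.3   14.6] 114 [ 519.4 -109.4   10.4] 
side (493.3, -211.9) cap [ 493.4 -213.4  125.6] bbox mid [ 493.4 -212.3  125.3] 48 84 [ 494.3 -210.7   14.9] 95 [ 494.2 -210.9   14.7] 114 [ 494.1 -211.4   10.2] 
side (551.5, -227) cap [ 551.1 -227.8  125.7] bbox mid [ 551.5 -226.6  125.4] 40 84 [ 552.3 -226.2   14.7] 95 [ 552.5 -225.9   14.8] 114 [ 552.2 -225.8   10.7] 
84 (array([ 476.97849678, -153.42290857,   14.87021582]), np.float64(1.335537076579281), 86)
95 (array([ 476.86534895, -153.24278699,   14.7607667 ]), np.float64(1.404338623300115), 85)
114 (array([ 476.71713332, -153.57909514,   10.2664405 ]), np.float64(1.2591234749492453), 71)
```

Run:
```python
from h import *
st();ctrl.finish_job()
```

```text
t 42.35 pos [420.18 119.62 329.76] F [-0.72  0.84 -0.66] T [-0.04  0.   -0.01] w 33.7
the job is handed in; nothing more can be done
```

The amber bottle is seated in the blue-collared cup and the carousel is turned one click clockwise. The job was handed in at about 42 s; no verdict is reported back.

**What I did**
- I took the larger loose amber bottle (about 79 mm tall, at top-view pixel (355,231)). The look-alikes were the 60 mm bottle at (361,151) and the two fixed amber bottles on the carousel.
- I lowered it into the cup and pressed to about 15 N. The force rose evenly over about 2 mm and then steeply, as the floor's description says it should.
- I released it and pressed once more on the cap with closed fingers, to about 12.5 N.
- I gripped the knob, turned it 60°, let go and moved the arm clear.

**Last checks**
- **Carousel:** the knob bar turned about 59.4° and the loading cup now stands opposite the sensor post, against a target of 60°.
- **Bottle:** it is upright and within about 1 mm of the cup's axis. The cap top is at about 129 mm, so the foot is about 31 mm below the mouth.
- **Bystanders:** in the last pictures of the changer side they look undisturbed, but I did not re-measure their positions.

**What disagreed**
- **Ball force:** I never saw the expected 8 to 16 N vertical force at the sprung ball. There was only a sideways push of about 5 N outward as the foot passed it, growing to about 10 N at full press. The seated depth and the floor's stiffness still show the bottle went past it.
- **Cameras:** the top camera read about 3 to 4 mm off the side camera. I used the side camera because it agreed with the known gripper position.

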